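Slip-angle test of glass bottles on a tilt deck

ROBOT

A 7-joint arm with a two-finger parallel gripper is mounted at the origin on the work surface. World frame = base frame: x ahead of the robot, y to its left, z up, the work surface at z = 0. Lengths are in m, angles in degrees, forces in N, time in s.
With the tool pointing down it reaches from about 0.425 to 0.875 m from the base axis. Payload 4.7 kg.
Tool frame: the origin (TCP) lies at the centre of the arm's flange, where the gripper is bolted on; the fingertips stand 182 mm ahead of it and the grasp point (between the pads) lies 164 mm ahead of it; z points along the fingers, y is the direction in which the jaws open and shut (so a half turn about z gives the same grasp; the last joint's range is limited). The gripper opens to 87 mm and grips with 3 to 60 N. Pads are 19 mm wide; open, the fingers measure 117 mm over their backs; the gripper's body (75 mm by 190 mm) begins 51 mm behind the grasp point.
Start: joints at [67.787, 18.392, -4.016, 83.108, 1.295, 78.541, -3.26], TCP at [0.254, -0.598, 0.405] pointing down, gripper open.
Joint ranges: [-163.93, 163.93], [-17.29, 119.83], [-79.2, 71.16], [3.27, 140.29], [-89.18, 269.18], [5.43, 117.66], [-154.24, 154.24]. Speed limits (degrees/s): [147.25, 147.25, 180, 180, 180, 180, 180].

INTERFACE

Orientations are given as a 3x3 rotation matrix whose columns are the frame's x, y, z axes.
In Python, from station import arm gives the robot as it stands. Calls block until the motion is done:
- arm.move_ptp(position, orientation): joint-space move of the TCP to a pose.
- arm.line_to(position, attitude=None, speed=0.15): straight line of the TCP; attitude=None keeps the orientation; speed is the mean speed in m/s.
- arm.set_joints(angles): joint-space move.
- arm.gripper_to(opening, grip_force=None): opening from 0.0 (shut) to 1.0 (fully open); grip_force is the grip in N (None keeps the last); returns when the fingers have stopped.
- arm.pause(seconds).
- arm.ik(position, orientation): joint angles nearest the present ones, or None.
- arm.get_image(name): name is "side" or "top"; returns a dict with "pixels" (384x512x3 uint8, red, green, blue), "fx", "fy", "cx", "cy" (pixels), "k1" (the pictures are not rectified: a ray, as slopes to the right and down, at radius r is drawn at 1 + k1 r^2 times it, then the intrinsics apply), "world_from_camera" (4x4, takes a point from camera to world coordinates). Camera axes: x right, y down, z forward; pixel columns grow to the right and rows downward; lengths in m; the calibration is good to about 2 mm. A picture is of the moment at which its call begins. There is no depth.
A pose or a line that the arm cannot do raises arm.PlanningError and nothing moves.
- arm.sign_off(): hands the job in, once; it reports no verdict.
Trained networks look in a picture, given as the dict that the camera call returned (one of the last four; its "shot" number tells which), for a name from the list of things; names that differ only in an ending like _2 or _b are one class to them, and where a whole thing is asked for, a point or a joint stands for the part that bears it (a point fixed in the world has none). Each returns a list of dicts, best first, with "p" (0 to 1); they miss things now and then, are a little off and sometimes report something else, mostly with a low value. They report only what shows in the picture. A call takes as long as a camera call. They do not tell look-alikes from the thing itself.
- arm.search_frame(picture, name): "point" ([x, y, z] in m, in world coordinates, good to about 4 mm: the middle of the surface that is visible of it).
- arm.outline_of(picture, name): "region" (384x512 bool, what is visible of it).
- arm.spot_point(picture, name): "point" ([x, y, z] in m, in world coordinates, good to about 4 mm: a listed point, or the origin of a listed thing).
Readings, each from a call of its own:
- arm.current_t(): time.
- arm.current_joints(): joint angles.
- arm.current_joint_velocities(): joint speeds.
- arm.current_joint_efforts(): joint torques, N m.
- arm.current_position(): TCP position.
- arm.current_tool_rot(): TCP orientation.
- arm.current_force(): force on the tool from outside, world axes, zero at the start.
- arm.current_ft_torque(): the same for the moment, N m.
- arm.current_grip_width(): opening from 0.0 (shut) to 1.0 (fully open).
Only numpy, scipy, OpenCV 4.12 (cv2) and the standard library are available. Lean on these libraries where they do the work, as an engineer would, in place of code of your own. Each camera call takes 0.05 s, during which the arm holds its last target.

TASK

Find the slip angle of these bottles: lift the hinged deck by its cross bar, slowly, until the first of the two bottles standing on it slips down to the stop rail, and stop there, so that the other bottle keeps its place and the deck is left standing at that angle. Then note the angle with the height gauge: slide it along its guide, in under the deck, until its cross rod just touches the steel strip underneath and stays touching, pressing only gently so that the deck is not pushed up, and let go. Do not touch the bottles, and leave the other things on the bench alone.

Things in the scene. Friction and masses are not known exactly. Their poses are not given: they have to be found in the camera images.
- tester: tilt tester, fixed: aluminium base plate 230 mm wide (x), 720 mm long (y), 12 mm thick. Origin on the bench under the guide's centre line, 420 mm in +y from the hinge line; yaw within 0.22 of zero, so the hinge is on the robot's right. A guide of two steel rails (tops 24 mm above the bench, 51 mm apart inside) runs on the plate along x = 0 from y = -300 to +260 mm
- deck (a joint): tilt of the deck in rad: 0 lying level, grows as the free (+y) end is lifted, up to 0.6. The hinge is stiff (about 1.8 N m of friction): the deck stays where it is left; lifting at the bar takes about 12 N
- deck_hinge (a point): on the hinge axis, 50 mm above the bench, turning with the deck: x along the hinge, y up the deck, z square to it. Deck: board 200 mm wide, y = -10 to 310, z = 0 (underside) to 10 mm; stop rail 40 mm high, face at y = 55 (a bottle on it stands at y = 85 mm). Under it, centred, a shimmed steel contact strip 50 mm wide, y = 59 to 309, stands 1 to 8 mm proud of the underside, not measured
- deck_bar (a point): centre of the deck's lifting bar, a level steel round bar 12 mm thick, parallel to the hinge axis, 130 mm free between two posts, at y = 285, z = 60 mm in the deck_hinge frame (50 mm above the deck's top). It can be pinched from above, fingers either side in y, and turns in the fingers as the deck tilts
- bottle_a: clear glass bottle, aluminium cap, 60 mm across, 96 mm tall, about 180 g, standing on the deck 50 mm to one side of its centre line, y 135 to 155 mm in deck_hinge; origin: centre of its underside. One of the two is more slippery, not told which: it goes first, at a tilt between 12 and 21 degrees, sliding to the stop rail in a second or two; the other would go 4 to 6 degrees later
- bottle_b: the second bottle on the deck, same look and size, on the other side
- gauge: loose steel height gauge, 350 g, lying in the guide beyond the deck's free end: foot 46 mm wide, 225 mm long, 10 mm high, from 23 mm before to 203 mm behind its origin, which is on its underside (12 mm above the bench) straight below the cross rod; its y is the tester's +y. It slides along the guide towards the hinge (-y) with about 2 N
- gauge_rod (a point): axis centre of the gauge's cross rod: 12 mm thick, 46 mm long, parallel to the hinge, 91 mm above the gauge's underside (53 mm above the hinge axis). With the strip under the deck k mm proud it touches at (53 cos t + 6 + k) / sin t mm from the hinge at deck tilt t, k unknown: feel for it. Pressed with more than about 10 N the deck starts to be pushed up
- gauge_grip (a point): grip point of the gauge: black upright handle 18 mm wide (x), 30 mm along y, from 10 to 72 mm above the gauge's underside; the point lies on its axis 52 mm above the underside, 170 mm behind the rod in +y
- cap1: bystander: aluminium cap 29 mm across, 12 mm high, lying on the tester's plate beside the guide on its +x side
- cap2: bystander: another such cap, on the plate on the -x side
- spare_bottle1: bystander: bottle like the others, standing on the bench
- spare_bottle2: bystander: bottle like the others, standing on the bench
- weight: bystander: brass weight 44 mm across, 55 mm tall, standing on the bench
- tape_roll: bystander: cardboard tape roll 90 mm across, 45 mm high, lying flat on the bench
- screwdriver: bystander: screwdriver lying on the bench
Not all that is in view belongs to the job. What is shaped like the bottle_b but blue is not meant. Leave any blue look-alike of the bottle_a alone.

How it is judged:
By the outcome, as a careful person would: the job done as asked, in the order asked, and still so for the second after the job is handed in, with the robot touching nothing.
It also fails if it takes over 72 s, if anything falls off the work surface, if the arm or the gripper's body presses on something with over 40 N, if the wrist force passes 120 N, or if a joint passes its speed limit or range.

## Working session

There is one attempt and no reset: what is moved stays moved. The work goes in short steps, each a Python script; the robot and the scene stay as the last script left them, time stands still between calls to the robot, and variables do not carry over. Pictures are saved under pics/ and viewed, and the job is handed in when it is done.

```bash
mkdir -p pics; ls
python3 - <<'E'
from station import arm
import cv2
for n in("side","top"):
    p=arm.get_image(n); cv2.imwrite(f"pics/{n}0.png",cv2.resize(p["pixels"][:,:,::-1],(768,576)))
    print(n,p["fx"],p["cx"],p["cy"],p["k1"],p["world_from_camera"].round(3).tolist() if hasattr(p["world_from_camera"],'round') else p["world_from_camera"])
    for nm in("tester","deck_hinge","deck_bar","bottle_a","gauge","gauge_rod","gauge_grip"):
        try: print(nm,[( [round(float(v),4) for v in d["point"]],round(d["p"],2)) for d in arm.spot_point(p,nm)][:4])
        except Exception as e: print(nm,e)
print(arm.current_t(),arm.current_force(),arm.current_tool_rot())
E
```

```text
pics
side 499.0137643835319 265.67099563539136 179.16851469187964 -0.020308451279337638 [[-1.0, 0.009, 0.025, 0.471], [-0.013, 0.629, -0.778, 1.416], [-0.023, -0.778, -0.628, 1.19], [0.0, 0.0, 0.0, 1.0]]
tester [([0.4819, 0.3689, -0.0016], 0.61), ([0.562, 0.0172, 0.0004], 0.55), ([0.6538, -0.245, 0.0582], 0.28)]
deck_hinge [([0.5577, 0.0169, 0.0008], 0.22)]
deck_bar [([0.5805, -0.1216, 0.112], 0.95)]
bottle_a [([0.5527, -0.2671, 0.0595], 0.77), ([0.4043, -0.2856, 0.0072], 0.7), ([0.6528, -0.2485, 0.0562], 0.62), ([0.7865, -0.2863, -0.0005], 0.54)]
gauge [([0.5653, -0.0014, 0.0167], 0.6)]
gauge_rod [([0.5634, 0.0058, 0.1032], 0.59)]
gauge_grip [([0.5363, 0.1721, 0.0628], 0.7)]
top 471.6956224387404 255.98423472730167 186.70355876200824 -0.1979420212692348 [[-0.041, -0.978, 0.204, 0.248], [-0.999, 0.041, -0.009, 0.038], [0.0, -0.204, -0.979, 1.459], [0.0, 0.0, 0.0, 1.0]]
tester [([0.5621, 0.0161, 0.0018], 0.61), ([0.2712, 0.3185, -0.0002], 0.31), ([0.5585, 0.0023, 0.1053], 0.17)]
deck_hinge [([0.6231, -0.4021, 0.051], 0.6), ([0.6205, 0.1853, 0.0118], 0.55), ([0.5799, -0.1198, 0.1071], 0.54)]
deck_bar [([0.5798, -0.1193, 0.1079], 0.77)]
bottle_a [([0.7864, -0.2805, -0.0044], 0.81), ([0.4056, -0.2862, 0.0], 0.78), ([0.5495, -0.2722, 0.0557], 0.7), ([0.654, -0.2474, 0.0602], 0.62)]
gauge [([0.5624, 0.0029, 0.0144], 0.75)]
gauge_rod [([0.5636, 0.0028, 0.1027], 0.55), ([0.6233, -0.3987, 0.0506], 0.42)]
gauge_grip [([0.5375, 0.1712, 0.063], 0.91), ([0.5464, 0.3827, 0.0011], 0.3)]
0.8 [-0.9377766  -0.46255234 -0.8488124 ] [[ 9.20340375e-01  3.91118390e-01 -1.19545239e-05]
 [ 3.91118383e-01 -9.20340364e-01 -1.58835417e-04]
 [-7.31256835e-05  1.41507013e-04 -9.99999987e-01]]
```

View pics/side0.png

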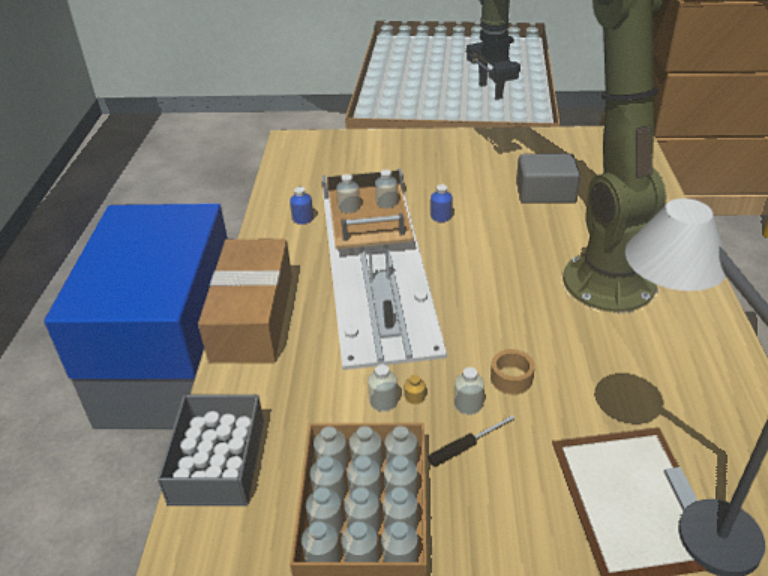

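View pics/top0.png

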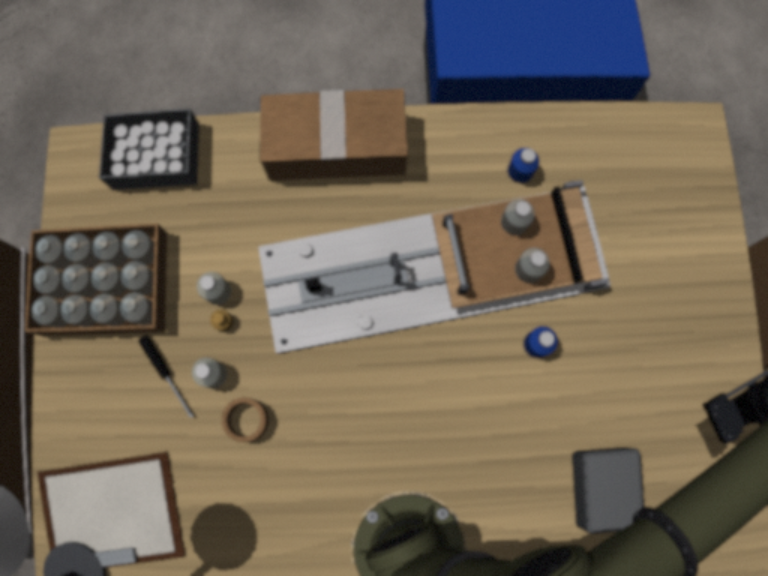

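The two clear bottles on the deck are the ones meant: side view at (348,192) and (387,188), top view at (519,216) and (533,264). The blue bottles at side (301,205) and (441,203) stand on the bench, so I leave them alone. The fitted yaw is about 8.5°. Next I move above the bar.

```bash
cat > h.py <<'E'
from station import arm
import numpy as np, cv2
yaw=np.radians(8.5)
d=np.array([-np.sin(yaw),np.cos(yaw),0]); e=np.array([np.cos(yaw),np.sin(yaw),0])
Z=np.array([0,0,-1.])
Rbar=np.column_stack([np.cross(-d,Z),-d,Z])
def shot(n,name,crop=None,sc=1.5):
    p=arm.get_image(n); im=p["pixels"][:,:,::-1]
    if crop: im=im[crop[1]:crop[3],crop[0]:crop[2]]
    cv2.imwrite(f"pics/{name}.png",cv2.resize(im,None,fx=sc,fy=sc,interpolation=cv2.INTER_CUBIC)); return p
def spots(p,nm,fn="spot_point"):
    return [(np.round(q["point"],4).tolist(),round(q["p"],2)) for q in getattr(arm,fn)(p,nm)][:5]
def force(n=6):
    f=[]
    for _ in range(n): f.append(arm.current_force()); arm.pause(0.02)
    return np.mean(f,0)
E
python3 - <<'E'
from h import *
bar=np.array([0.580,-0.120,0.110])
arm.move_ptp(bar+[0,0,.164+.09],Rbar)
print(arm.current_t(),arm.current_position())
for n in("side","top"):
    p=shot(n,n+"1")
    for m in("deck_bar","bottle_a","deck_hinge"): print(n,m,spots(p,m))
print(force(),arm.current_t())
E
```

```text
2.8833 [ 0.57983282 -0.12147678  0.3639757 ]
side deck_bar [([0.5819, -0.1169, 0.11], 0.86)]
side bottle_a [([0.6539, -0.2468, 0.0574], 0.79), ([0.7892, -0.2873, 0.0004], 0.78), ([0.4035, -0.2858, 0.0059], 0.71), ([0.55, -0.2687, 0.0585], 0.59)]
side deck_hinge []
top deck_bar [([0.58, -0.117, 0.1091], 0.87)]
top bottle_a [([0.5529, -0.2687, 0.0543], 0.79), ([0.4046, -0.284, 0.0018], 0.66), ([0.6537, -0.2455, 0.0591], 0.49), ([0.7877, -0.283, -0.0027], 0.49), ([0.3676, 0.3897, -0.0002], 0.38)]
top deck_hinge [([0.6207, -0.3996, 0.0504], 0.95), ([0.4785, 0.3676, -0.0023], 0.2)]
[ 0.05731358 -0.1190792   0.31321704] 3.3833
```

View pics/side1.png

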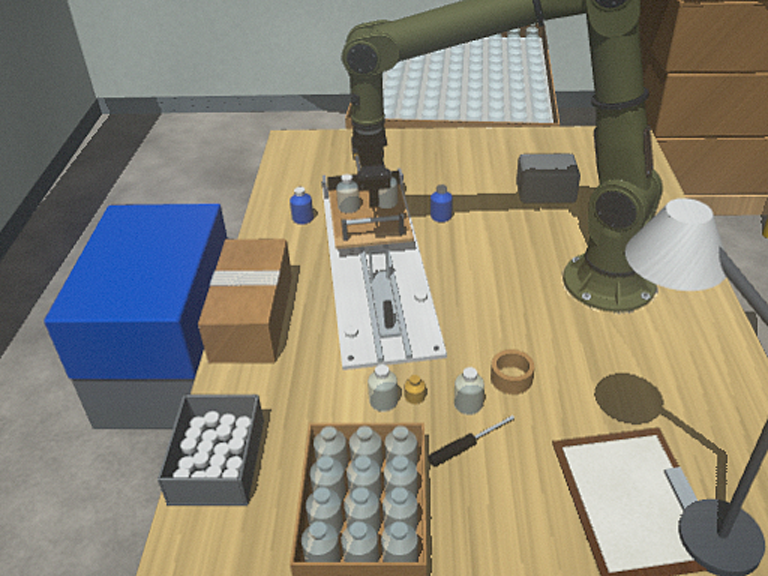

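View pics/top1.png

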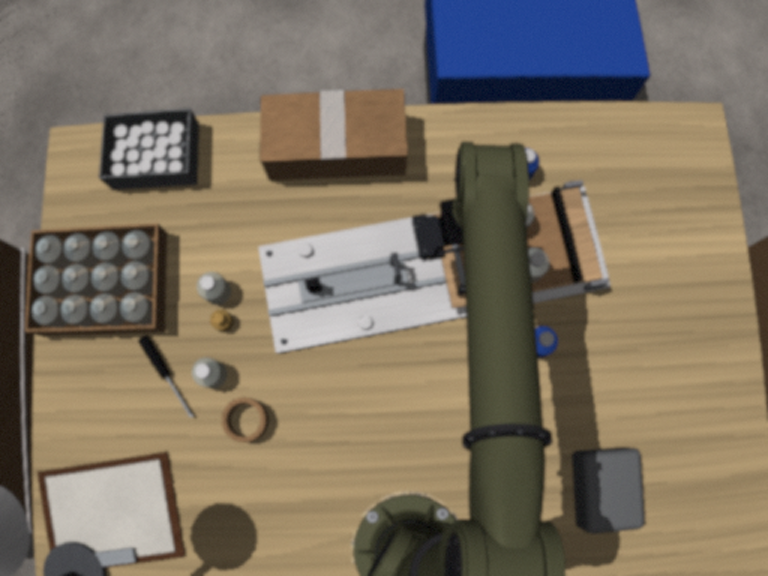

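Both bottles are still visible beside the arm: top view near (530,215) and (538,262), side view at (348,190) and (387,190). Next I descend, pinch the bar and zero the force.

Run:
```python
from h import *
bar=np.array([0.5805,-0.1187,0.110])
arm.line_to(bar+[0,0,.164],speed=.1)
print(arm.current_t(),arm.current_position(),force())
arm.gripper_to(0.0,grip_force=30)
arm.pause(.2)
print(arm.current_grip_width(),force(),arm.current_position(),arm.current_ft_torque())
shot("side","side2",(190,80,300,190),5)
print(arm.current_t())
```

```text
4.4333 [ 0.58088637 -0.11869676  0.27475629] [0.05857079 0.22207051 0.00078898]
0.12281837100211837 [-1.60360624  5.34132184  1.64590989] [ 0.58039837 -0.11734419  0.27394577] [ 1.20209367  0.37906519 -0.00240028]
6.0917
```

View pics/side2.png

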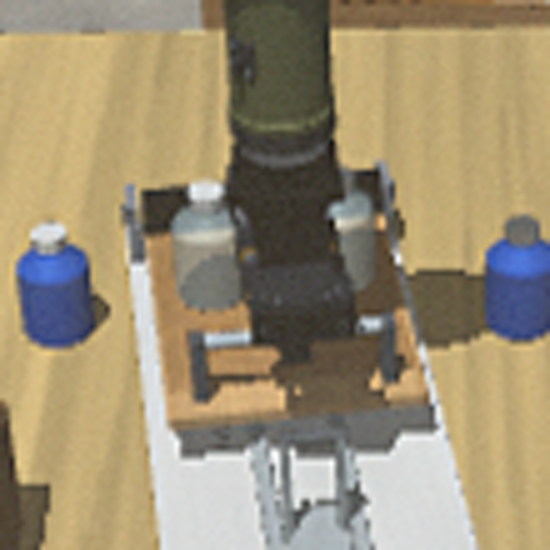

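```bash
cat >> h.py <<'E'
H=np.array([0.6226,-0.399,0.05])
def barpos(t):
    t=np.radians(t); return H+d*(.285*np.cos(t)-.06*np.sin(t))+np.array([0,0,.285*np.sin(t)+.06*np.cos(t)])
def tilt():
    p=np.array(arm.current_position())-[0,0,.164]-H
    return np.degrees(np.arctan2(p[2],p@d)-np.arctan2(.06,.285))
def lift(t,v=.012): arm.line_to(barpos(t)+[0,0,.164],speed=v)
def deckcoord(pt,t):
    v=np.array(pt)-H; t=np.radians(t); y=v@d
    return np.round([v@e*1e3, (y*np.cos(t)+v[2]*np.sin(t))*1e3, (v[2]*np.cos(t)-y*np.sin(t))*1e3]).tolist()
def bottles(p,t,fn="spot_point"):
    return [(c,round(q["p"],2)) for q in getattr(arm,fn)(p,"bottle_a") for c in [deckcoord(q["point"],t)] if abs(c[0])<90 and 30<c[1]<220]
E
python3 - <<'E'
from h import *
print(tilt())
for t in (2,4,6,8,10): lift(t,.016)
arm.pause(.2)
t=tilt(); print(t,force(3),arm.current_t(),arm.current_grip_width())
for n in("side","top"):
    p=shot(n,n+"3",(190,80,300,190) if n=="side" else (280,100,420,240),5 if n=="side" else 4)
    print(bottles(p,t))
    if n=="side": print(spots(p,"deck_bar"))
E
```

```text
-0.006171788620036611
9.957112782682945 [ 0.15034104  5.3523914  -8.52748654] 10.25 0.12620803063349625
[([54.0, 149.0, 6.0], 0.85), ([-52.0, 140.0, 7.0], 0.57)]
[([0.5794, -0.1344, 0.1598], 0.97)]
[([-50.0, 139.0, 6.0], 0.89), ([53.0, 149.0, 11.0], 0.44)]
```

View pics/side3.png

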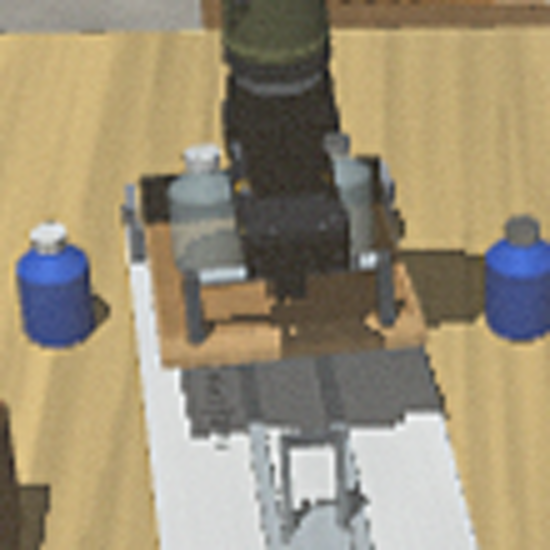

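View pics/top3.png

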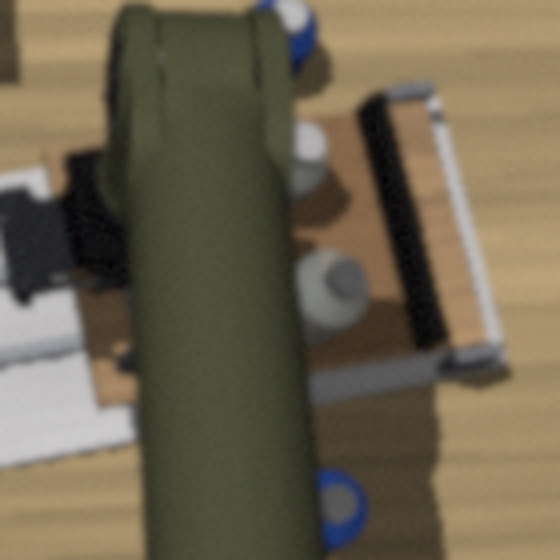

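Run:
```python
from h import *
ref={1:149,-1:139.5}
t=10; 
while t<22.5:
    t+=.5; lift(t,.012); arm.pause(.2); tt=tilt()
    out={}
    for n in("top","side"):
        p=arm.get_image(n)
        for c,pr in bottles(p,tt):
            if pr>.25: out.setdefault(int(np.sign(c[0])),[]).append(c[1])
    print(t,round(tt,2),out,round(arm.current_t(),2))
    if any(np.median(v)<ref[k]-9 for k,v in out.items()): print("slip"); break
    if len(out)<2: print("missing")
p=shot("top","top4",(280,100,420,240),4); p=shot("side","side4",(190,80,300,190),5)
```

```text
10.5 10.46 {-1: [138.0, 138.0], 1: [146.0, 147.0]} 11.26
11.0 10.95 {-1: [136.0, 142.0], 1: [145.0, 146.0]} 12.02
11.5 11.46 {-1: [138.0, 139.0], 1: [150.0, 146.0]} 12.78
12.0 11.95 {-1: [141.0, 141.0], 1: [149.0, 150.0]} 13.53
12.5 12.46 {-1: [138.0, 140.0], 1: [146.0, 145.0]} 14.29
13.0 12.95 {-1: [138.0, 142.0], 1: [147.0]} 15.05
13.5 13.44 {-1: [139.0, 140.0], 1: [145.0, 146.0]} 15.81
14.0 13.95 {1: [148.0, 143.0], -1: [139.0]} 16.57
14.5 14.44 {-1: [138.0, 141.0], 1: [145.0, 146.0]} 17.32
15.0 14.94 {-1: [138.0, 142.0], 1: [148.0, 145.0]} 18.08
15.5 15.44 {-1: [138.0, 139.0], 1: [146.0]} 18.84
16.0 15.94 {-1: [136.0, 140.0], 1: [147.0]} 19.6
16.5 16.43 {-1: [137.0, 144.0], 1: [144.0]} 20.36
17.0 16.93 {-1: [139.0, 139.0], 1: [144.0]} 21.12
17.5 17.43 {-1: [138.0, 138.0], 1: [145.0]} 21.88
18.0 17.93 {-1: [142.0, 141.0], 1: [146.0]} 22.63
18.5 18.42 {-1: [135.0, 141.0], 1: [145.0]} 23.39
19.0 18.92 {-1: [137.0, 139.0], 1: [144.0]} 24.15
19.5 19.42 {-1: [139.0, 141.0], 1: [127.0]} 24.91
slip
```

View pics/top4.png

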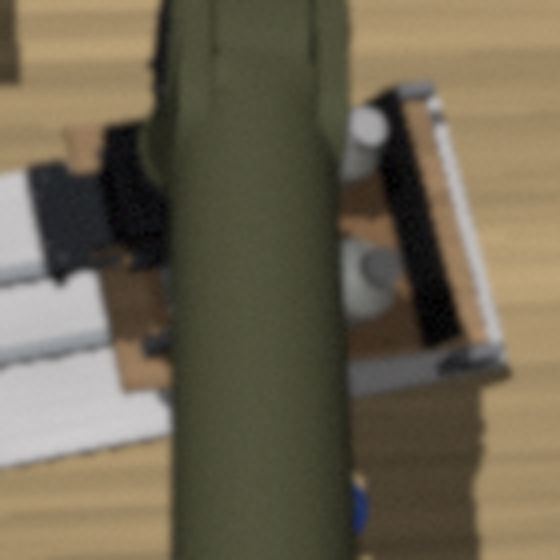

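View pics/side4.png

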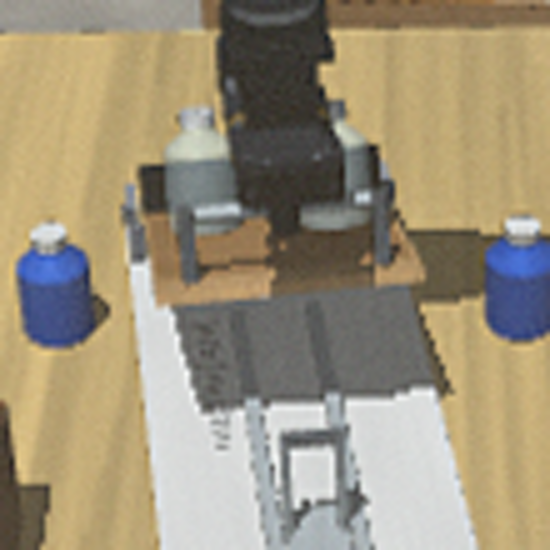

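The +x bottle, at top (368,130) in the crop, has started to slide. The other, at (375,270), is still in place. I hold here and wait for it to arrive at the rail.

Run:
```python
from h import *
for i in range(4):
    arm.pause(.4); tt=tilt()
    print(round(arm.current_t(),2),round(tt,2),bottles(arm.get_image("top"),tt),bottles(arm.get_image("side"),tt))
shot("top","top5",(280,100,420,240),4)
print(force())
```

```text
25.41 19.42 [([51.0, 87.0, 9.0], 0.64), ([-50.0, 139.0, 8.0], 0.49)] [([54.0, 85.0, 7.0], 0.62), ([-51.0, 138.0, 7.0], 0.43)]
26.01 19.41 [([50.0, 91.0, 9.0], 0.61), ([-47.0, 136.0, 7.0], 0.5)] [([52.0, 86.0, 7.0], 0.83), ([-53.0, 142.0, 9.0], 0.43)]
26.61 19.41 [([52.0, 90.0, 10.0], 0.65), ([-51.0, 138.0, 5.0], 0.48)] [([53.0, 86.0, 6.0], 0.73), ([-50.0, 139.0, 7.0], 0.65)]
27.21 19.42 [([52.0, 85.0, 10.0], 0.83), ([-51.0, 138.0, 5.0], 0.49)] [([54.0, 88.0, 5.0], 0.8), ([-52.0, 141.0, 4.0], 0.49)]
[-0.53384159  5.83236662 -8.01794659]
```

View pics/top5.png

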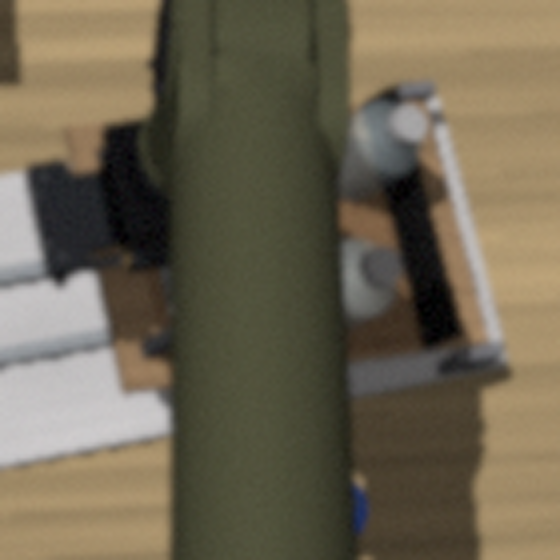

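The first bottle is at the rail (y≈86) and the other is unmoved (y≈139), with the deck at 19.4°. Next I release the bar and go to the gauge handle.

```bash
cat >> h.py <<'E'
a=np.radians(10)
Zt=-d*np.sin(a)+np.array([0,0,-np.cos(a)])
def Rg(s): return np.column_stack([np.cross(s*e,Zt),s*e,Zt])
E
python3 - <<'E'
from h import *
arm.gripper_to(0.5); 
P=np.array(arm.current_position()); arm.line_to(P+[0,0,.11],speed=.12)
print(arm.current_t())
p=shot("side","side6",(190,60,300,230),3.5); print(spots(p,"gauge_grip"),spots(p,"gauge_rod"),spots(p,"deck_bar"))
g=np.array([.537,.1715,.064]); J=np.array(arm.current_joints())
for s in(1,-1):
    q=arm.ik(g+[0,0,.12]-.164*Zt,Rg(s)); print(s,None if q is None else np.round(np.array(q)-J,0))
E
```

```text
29.4667
[([0.5382, 0.1753, 0.0621], 0.9)] [([0.5641, 0.0032, 0.1028], 0.59)] [([0.5851, -0.1559, 0.2007], 0.63)]
1 [-20.   4. -22.  14.  17.  -9.  43.]
-1 [ -7.  12. -40.  14.  26.  -5. 216.]
```

View pics/side6.png

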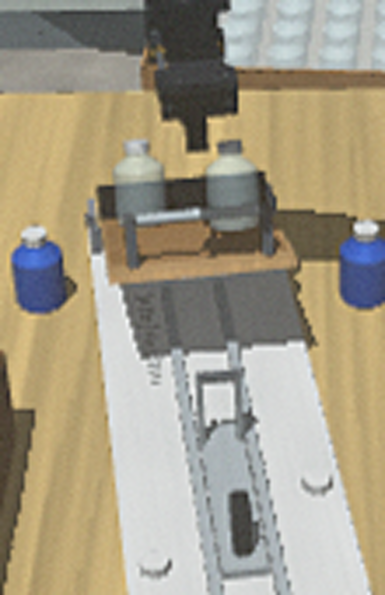

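The deck stands at its angle, the bottles are in place, and the gauge is in its guide with the black handle at crop (242,522). Next I grip it.

Run:
```python
from h import *
g=np.array([.5375,.1725,.064])
arm.move_ptp(g+[0,0,.10]-.164*Zt,Rg(1))
p=arm.get_image("top");print("top",spots(p,"gauge_grip"),spots(p,"gauge_rod"))
p=arm.get_image("side");print("side",spots(p,"gauge_grip"))
arm.line_to(g+[0,0,.004]-.164*Zt,speed=.1)
arm.pause(.2); print("base",force(8),arm.current_position())
shot("side","side7",(190,120,330,260),4)
arm.gripper_to(0.0,grip_force=12); arm.pause(.2)
print(arm.current_grip_width(),force(8),arm.current_position(),arm.current_t())
shot("side","side8",(190,120,330,260),4)
```

```text
top [([0.538, 0.1719, 0.0651], 0.56)] [([0.5618, 0.0012, 0.1032], 0.88)]
side [([0.5386, 0.1729, 0.0595], 0.67)]
base [-0.33931853 -0.08574488 -0.00369555] [0.53340123 0.20070057 0.22986337]
0.2056920757487397 [-0.72413306  0.04614692  0.26228873] [0.53320145 0.20065751 0.22944776] 33.6667
```

View pics/side8.png

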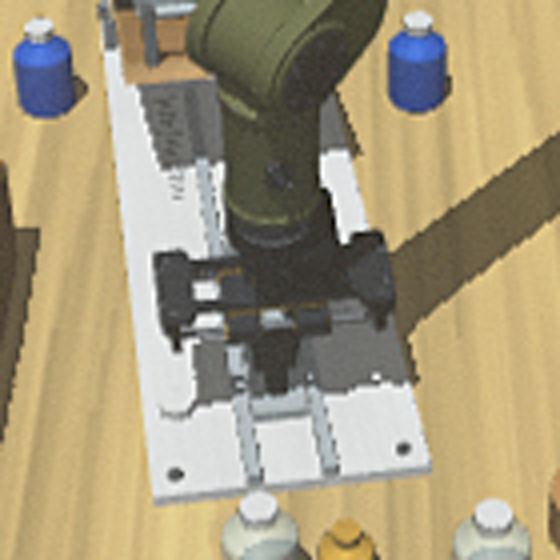

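Gripped, at 17.9 mm opening. Next I slide it towards the deck.

Run:
```python
from h import *
base=np.array([-.34,-.09,0]); P0=np.array([.53340,.20070,.2296])
rod0=406.
def go(s,v): arm.line_to(P0-d*s*1e-3,speed=v)
for s in (15,45,80,115,150,175):
    go(s,.06); f=force(3)-base; print(s,rod0-s,"Fd %.1f Fe %.1f Fz %.1f"%(f@d,f@e,f[2]),round(arm.current_t(),2),flush=True)
    if f@d>6: break
print(arm.current_position(),arm.current_grip_width())
p=shot("side","side9",(190,80,330,220),4); print(spots(p,"deck_bar"),spots(p,"gauge_grip"))
```

```text
15 391.0 Fd -0.5 Fe 0.5 Fz -1.6 34.17
45 361.0 Fd -1.0 Fe 0.3 Fz -2.1 34.87
80 326.0 Fd -0.7 Fe 0.3 Fz -2.2 35.65
115 291.0 Fd -0.9 Fe 0.3 Fz -2.3 36.43
150 256.0 Fd -0.1 Fe 0.1 Fz -2.6 37.22
175 231.0 Fd -0.4 Fe 0.4 Fz -2.7 37.83
[0.55921623 0.0272342  0.22950362] 0.20492209623023588
[([0.5852, -0.1518, 0.1997], 0.97)] [([0.5617, 0.0, 0.0615], 0.79)]
```

View pics/side9.png

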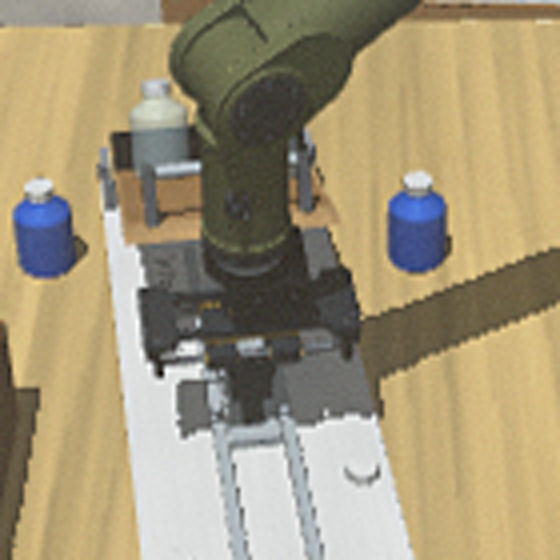

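The gauge slides well, but Fz is about −2.7 N, so I am partly carrying its weight. I lower the tool until that is gone, then feel for contact.

Run:
```python
from h import *
base=np.array([-.34,-.09,0]); P0=np.array([.53340,.20070,.2296])
z=0
for i in range(8):
    f=force(4)-base; print("z",z,"Fz %.2f Fd %.2f"%(f[2],f@d),arm.current_position()[2])
    if f[2]>0: break
    z-=.0004
    arm.line_to(P0-d*.175+[0,0,z],speed=.01)
s=175
while s<250:
    s+=1.5; arm.line_to(P0-d*s*1e-3+[0,0,z],speed=.015)
    f=force(3)-base; q=(np.array(arm.current_position())-P0)@-d*1e3
    print("%.1f act %.2f rod %.1f Fd %.2f Fe %.1f Fz %.2f"%(s,q,406-q,f@d,f@e,f[2]),round(arm.current_t(),2),flush=True)
    if f@d>3.5 or arm.current_t()>52: break
```

```text
z 0 Fz -2.54 Fd -0.20 0.22959911073544248
z -0.0004 Fz 1.02 Fd -0.02 0.2294390325188622
176.5 act 175.75 rod 230.3 Fd 3.12 Fe -0.9 Fz 2.33 38.67
178.0 act 177.80 rod 228.2 Fd 3.47 Fe 0.7 Fz 1.54 38.97
179.5 act 179.55 rod 226.5 Fd 2.86 Fe 1.2 Fz 2.49 39.27
181.0 act 181.00 rod 225.0 Fd 3.68 Fe 1.1 Fz 2.99 39.57
```

Run:
```python
from h import *
base=np.array([-.34,-.09,0]); P0=np.array([.53340,.20070,.2296])
z=-.0003; s=181
while s<250:
    s+=1.5; arm.line_to(P0-d*s*1e-3+[0,0,z],speed=.015)
    f=force(3)-base; q=(np.array(arm.current_position())-P0)@-d*1e3
    print("%.1f act %.2f rod %.1f Fd %.2f Fe %.1f Fz %.2f"%(s,q,406-q,f@d,f@e,f[2]),round(arm.current_t(),2),flush=True)
    if f@d>5.2 or arm.current_t()>54: break
```

```text
182.5 act 182.58 rod 223.4 Fd 3.96 Fe 1.1 Fz 3.84 39.87
184.0 act 183.86 rod 222.1 Fd 4.52 Fe 0.6 Fz 4.52 40.17
185.5 act 185.28 rod 220.7 Fd 4.63 Fe 0.8 Fz 4.63 40.47
187.0 act 186.72 rod 219.3 Fd 5.08 Fe 1.0 Fz 4.93 40.77
188.5 act 188.26 rod 217.7 Fd 5.57 Fe 0.5 Fz 5.00 41.07
```

Run:
```python
from h import *
base=np.array([-.34,-.09,0]); P0=np.array([.53340,.20070,.2296])
z=0.0001; s=188.5; arm.line_to(P0-d*s*1e-3+[0,0,z],speed=.01)
while s<250:
    s+=1.2; arm.line_to(P0-d*s*1e-3+[0,0,z],speed=.015)
    f=force(3)-base; q=(np.array(arm.current_position())-P0)@-d*1e3
    r=f@d-.6*(3.43+f[2])
    print("%.1f act %.2f rod %.1f Fd %.2f Fe %.1f Fz %.2f r %.2f"%(s,q,406-q,f@d,f@e,f[2],r),round(arm.current_t(),2),flush=True)
    if f@d>6 or r>2 or arm.current_t()>54: break
    z-=np.clip((0.7-f[2])*.00007,-.0003,.0003)
```

```text
189.7 act 190.09 rod 215.9 Fd 2.63 Fe 0.6 Fz 1.08 r -0.08 41.62
190.9 act 191.40 rod 214.6 Fd 1.16 Fe 0.5 Fz -0.47 r -0.61 41.92
192.1 act 192.42 rod 213.6 Fd 1.15 Fe 0.2 Fz -0.53 r -0.59 42.22
193.3 act 193.56 rod 212.4 Fd 1.46 Fe 0.5 Fz -1.35 r 0.21 42.52
194.5 act 194.55 rod 211.5 Fd 2.00 Fe 0.4 Fz 0.11 r -0.12 42.82
195.7 act 195.79 rod 210.2 Fd 2.18 Fe -0.0 Fz -0.05 r 0.15 43.12
196.9 act 196.93 rod 209.1 Fd 2.47 Fe 0.2 Fz 0.61 r 0.05 43.42
198.1 act 198.14 rod 207.9 Fd 2.64 Fe 0.5 Fz 1.31 r -0.20 43.72
199.3 act 199.39 rod 206.6 Fd 2.44 Fe 0.4 Fz 1.58 r -0.57 44.02
200.5 act 200.61 rod 205.4 Fd 2.70 Fe 0.1 Fz 1.18 r -0.07 44.32
201.7 act 201.85 rod 204.2 Fd 2.53 Fe 0.7 Fz 1.17 r -0.22 44.62
202.9 act 203.08 rod 202.9 Fd 2.17 Fe 0.5 Fz 1.53 r -0.80 44.92
204.1 act 204.38 rod 201.6 Fd 1.52 Fe -0.1 Fz -0.27 r -0.38 45.22
205.3 act 205.43 rod 200.6 Fd 2.13 Fe 0.3 Fz 0.50 r -0.23 45.52
206.5 act 206.67 rod 199.3 Fd 1.47 Fe 0.8 Fz 0.04 r -0.61 45.82
207.7 act 207.80 rod 198.2 Fd 2.52 Fe 0.6 Fz 0.78 r -0.01 46.12
208.9 act 209.07 rod 196.9 Fd 2.10 Fe 0.1 Fz 0.52 r -0.26 46.42
210.1 ac
[... 504 characters left out ...]
19.7 act 219.89 rod 186.1 Fd 2.03 Fe 0.4 Fz 0.39 r -0.26 49.12
220.9 act 221.05 rod 185.0 Fd 2.33 Fe 0.3 Fz 0.95 r -0.29 49.42
222.1 act 222.27 rod 183.7 Fd 2.21 Fe 0.7 Fz 0.12 r 0.08 49.72
223.3 act 223.40 rod 182.6 Fd 2.46 Fe 0.9 Fz 1.03 r -0.22 50.02
224.5 act 224.66 rod 181.3 Fd 2.54 Fe -0.0 Fz 0.49 r 0.19 50.32
225.7 act 225.82 rod 180.2 Fd 1.73 Fe 0.7 Fz 0.69 r -0.74 50.62
226.9 act 227.00 rod 179.0 Fd 2.20 Fe 0.6 Fz 0.64 r -0.24 50.92
228.1 act 228.23 rod 177.8 Fd 2.23 Fe 0.7 Fz 0.67 r -0.23 51.22
229.3 act 229.41 rod 176.6 Fd 2.44 Fe 0.3 Fz 1.42 r -0.47 51.52
230.5 act 230.69 rod 175.3 Fd 2.71 Fe 1.1 Fz 0.74 r 0.21 51.82
231.7 act 231.03 rod 175.0 Fd 5.12 Fe -0.3 Fz 1.18 r 2.35 52.12
```

There was a clear contact at step 231.7: the tool lagged and Fd jumped by about 2.6 N, with the rod about 175 mm from the hinge. I confirm it with one small step, then let go.

Run:
```python
from h import *
base=np.array([-.34,-.09,0]); P0=np.array([.53340,.20070,.2296])
def rep(m):
    f=force(5)-base; q=(np.array(arm.current_position())-P0)@-d*1e3
    print(m,"act %.2f Fd %.2f Fe %.2f Fz %.2f"%(q,f@d,f@e,f[2]),round(arm.current_t(),2)); return f@d
F=rep("hold"); z=arm.current_position()[2]-P0[2]
s=231.7
while F<5.3 and s<232.3:
    s+=.25; arm.line_to(P0-d*s*1e-3+[0,0,z],speed=.01); F=rep("step %.2f"%s)
arm.gripper_to(0.5); rep("open")
P=np.array(arm.current_position()); arm.line_to(P-Zt*.12,speed=.12)
rep("clear")
p=shot("side","side10",(190,60,300,200),4); print(spots(p,"deck_bar"),spots(p,"gauge_grip"),bottles(p,19.4))
p=shot("top","top10",(190,100,420,260),3); print(spots(p,"deck_bar"),spots(p,"gauge_grip"),bottles(p,19.4),arm.current_t())
```

```text
hold act 231.03 Fd 5.49 Fe -0.17 Fz 1.81 52.2
open act 231.69 Fd -0.20 Fe 0.11 Fz 0.03 53.03
clear act 211.16 Fd 0.20 Fe 0.18 Fz -0.39 54.27
[([0.5858, -0.1493, 0.2013], 0.59)] [([0.5713, -0.0572, 0.0574], 0.71)] [([51.0, 84.0, 4.0], 0.61)]
[([0.5834, -0.1542, 0.1994], 0.68)] [([0.5727, -0.0559, 0.0638], 0.42)] [([52.0, 88.0, 8.0], 0.94), ([-48.0, 139.0, 10.0], 0.94)] 54.6667
```

View pics/side10.png

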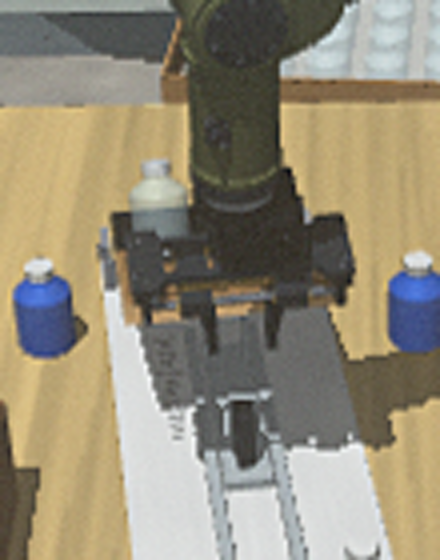

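View pics/top10.png

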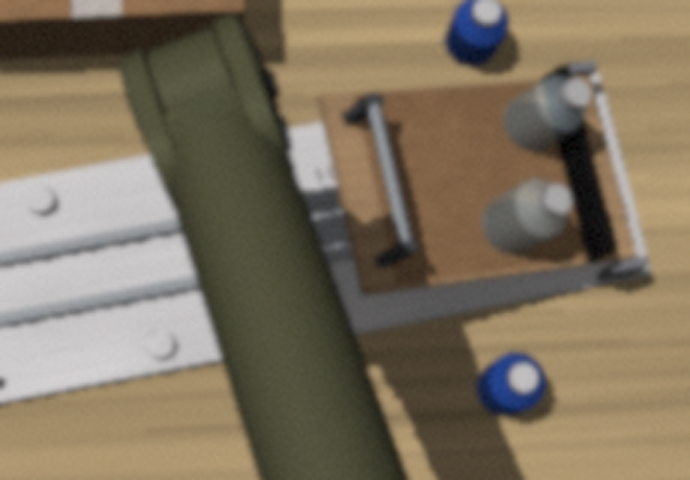

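Run:
```python
from h import *
P=np.array(arm.current_position()); arm.line_to(P+d*.06+[0,0,.05],speed=.12); arm.pause(.3)
p=arm.get_image("side"); print(spots(p,"deck_bar"),spots(p,"gauge_grip"),bottles(p,19.4),force(),arm.current_t())
arm.sign_off()
```

```text
[([0.5852, -0.1545, 0.1986], 0.82)] [([0.5684, -0.0613, 0.0624], 0.88), ([0.5612, 0.0163, 0.0038], 0.51)] [([53.0, 85.0, 4.0], 0.5)] [0.24473641 0.08575526 0.25349811] 56.0667
the job is handed in; nothing more can be done
```

The job is done and handed in at about 56 s of the 72 s allowed. The first bottle slipped at a deck tilt of about 19.4°, and the deck was left standing at that angle.

- **Bottles:** I raised the deck in 0.5° steps. The +x bottle slid to the stop rail, from y ≈ 147 to ≈ 86 mm. The −x bottle stayed at y ≈ 139 mm. I did not touch either bottle or anything else on the bench.
- **Gauge:** I slid it in until there was a clear contact, with the rod about 175 mm from the hinge. The push rose from about 2.5 N of sliding friction to about 5.5 N, so about 3 N was on the strip. Then I opened the fingers and backed away.

**Last checks:**
- The deck bar was still at its height (z ≈ 0.20 m), and the tool force read close to zero.
- After release, the network's gauge position agreed with the contact position within about 1 mm in two pictures. A third put it about 5 mm further in, roughly the network's own error.
- The last side view showed only the bottle at the rail. The top view shortly before showed the other one in place.
- I did not see the rod touching the strip in a picture; contact rests on the force jump and the stop in motion.

For part of the slide the tool carried most of the gauge's weight, and later it pressed down by up to 5 N. I corrected both before contact.

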